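# Roll the mixer roller up its loading ramp into the seat

### The job

Push the loose steel roller up the small blue-railed loading ramp with your fingertips, staying behind it all the way so that it never runs back, until it drops into the green seat against the stop at the top, then leave it there. Only push it, gently: do not pinch it or lift it, and leave the other things on the desk alone.

Things in the scene. Friction and masses are not known exactly. Their poses are not given: they have to be found in the camera images.
- roller: loose polished steel roller with an orange band near each end: a plain cylinder 48 mm in diameter, 120 mm long, about 0.3 kg, slippery (friction about 0.25) and free to roll. Starts lying across the level run-in at the ramp's low end. Origin at its centre, 24 mm above what it lies on; its y axis is the roller's axis, parallel to the ramp's y; x and z turn as it rolls
- ramp: fixed loading ramp, 300 x 156 mm: grey base, dark grey track, blue side rails, blue stop plate at the high end. Origin on the desk under the track; z up, x uphill, y across. Rails: inner faces at y = +-64 mm, about 12 mm above the track, so most of the roller stands above them. Between them the track is open to fingers from above. Base from x -160 to 140 mm
- ramp_foot (a point): point on the track, mid-width, where the slope begins (ramp frame x -70, z 12 mm). Downhill of it is a level run-in, 12 mm above the desk, to x -154 mm, closed by a black lip 16 mm above the desk (x -158 to -154). Uphill the track rises evenly at 7 degrees to ramp_crest
- ramp_crest (a point): mid-point of the slope's top edge (ramp frame x 80, z 30.4 mm). Beyond it is a 5 mm step down to the level green seat floor, 25.4 mm above the desk. Once the roller's centre is past the crest it drops into the seat by its own weight, and the step then keeps it there
- ramp_stop (a point): point on the face of the black stop pad at the ramp's high end (ramp frame x 120.5, z 49.4 mm); the pad reaches 58 mm above the desk
- ramp_seat (a point): where the roller's centre is when it lies in the seat against the stop (ramp frame x 96.5, y 0, z 49.4 mm); between step and stop the seated roller has about 2 mm of play along x
- amber_bottle: small clear glass laboratory bottle with a white label and a tall orange screw cap, 56 mm across, 108 mm tall, standing on the desk beside the ramp (a bystander, loose); origin at the centre of its underside
- timer: small beige bench timer with blue and red keys, 62 x 66 x 20 mm (a bystander, loose); origin at the centre of its underside
- marker: green and white marker pen lying on the desk, 135 mm long, 17 mm thick (a bystander, loose); origin on its underside below the middle
- tape: roll of tan masking tape lying flat, 96 mm across, 25 mm high (a bystander, loose); origin at the centre of its underside

How it is judged:
By the outcome, as a careful person would: the job done as asked, in the order asked, and still so for the second after the job is handed in, with the robot touching nothing.
It also fails if it takes over 42 s, if anything falls off the work surface, if the arm or the gripper's body presses on something with over 40 N, if the wrist force passes 120 N, or if a joint passes its speed limit or range.

### The arm

A 6-joint arm with a two-finger parallel gripper is mounted at the origin on a cart in front of the work surface, level with it; the furniture and walls round the work are solid. World frame = base frame: x ahead of the robot, y to its left, z up, the work surface at z = 0. Lengths are in mm, angles in rad, forces in N, time in s.
With the tool pointing down it reaches from about 350 to 975 mm from the base axis. Payload 7.1 kg.
Tool frame: the origin (TCP) lies at the very end of the fingers, on their centre line; the grasp point (between the pads) lies 19 mm behind it; z points along the fingers, y is the line along which they close (so a half turn about z gives the same grasp; the last joint's range is limited). The gripper opens to 88 mm and grips with 3 to 60 N. Pads are 20 mm wide; open, the fingers measure 115 mm over their backs; the gripper's body (75 mm by 178 mm) begins 61 mm behind the grasp point.
Start: joints at [-1.225, 0.423, 1.63, -0, 1.089, -0.019], TCP at [222.993, -583.848, 222.675] pointing down, gripper open.
Joint ranges: [-3, 3], [-0.9, 2.11], [0.09, 2.58], [-1.31, 4.45], [0.11, 2.69], [-2.54, 2.54]. Speed limits (rad/s): [2.39, 2.39, 3.01, 3.14, 3.14, 3.14].

### API

Orientations are given as a rotation vector (axis times angle).
In Python, from workcell import get_obs, get_image, job, models gives the robot as it stands.
- The arm moves only by the tool jog_arm, never from a script. Its argument "increments" is one flat list of numbers, 7 for each row, row after row: the turn, a rotation vector about the tool's x, y, z in degrees, then the shift along the tool's x, y, z in mm, then the opening in per cent of the stroke, from 0 (shut) to 100 (fully open). A call has 1 to 12 rows; each row shifts and turns the commanded pose from where the row before left it, along the tool's axes as they then stand; what a row does not reach is not made up. A row lasts 1/8 s, in which the tool goes at most 62.5 mm and 10.7 degrees, less where a joint would pass 70% of its speed; a pose out of reach is approached as far as the arm can. A call is refused whole if a number of a shift passes 62.5 or a number of a turn 10.7, either way. A call with a gripper value outside its range is refused whole. The fingers move at their own pace and stop on an object; the grip force is fixed at half the most. Time passes only in rows, so rows that do not move let the fingers close. It gives the time, the measured TCP pose, the force, the opening and the grip force at its end, in the units of the state.
- get_obs(): the state, without advancing time (a new reading comes with each control period).
- get_image(name): name is "scene" or "top"; returns a dict with "pixels" (480x640x3 uint8, blue, green, red), "depth" (480x640 float32, mm along the optical axis (not along the pixel's ray), 0 where there is no reading), "fx", "fy", "cx", "cy" (pixels), "k1" (the pictures are not rectified: a ray, as slopes to the right and down, at radius r is drawn at 1 + k1 r^2 times it, then the intrinsics apply), "cam_to_world" (4x4, takes a point from camera to world coordinates). Camera axes: x right, y up, looking along -z (the intrinsics and any distortion apply to the point x, -y, -z); pixel columns grow to the right and rows downward; lengths in mm; the calibration is good to about 2 mm. A picture is of the moment at which its call begins.
- job.close_job(): hands the job in; it is judged then, once.
Trained networks look in the newest picture that a camera, given by its name, has taken for a name from the list of things; names that differ only in an ending like _2 or _b are one class to them, and where a whole thing is asked for, a point or a joint stands for the part that bears it (a point fixed in the world has none). Each returns a list of dicts, best first, with "p" (0 to 1); they miss things now and then, are a little off and sometimes report something else, mostly with a low value. They report only what shows in the picture. A call takes as long as a camera call.
- models.look_for(target, camera): "centre" ([x, y, z] in mm, in world coordinates, good to about 4 mm: the middle of the surface that is visible of it).
- models.regions_of(target, camera): "region" (480x640 bool, what is visible of it).
The state is a dict: "t": time; "qpos": joint angles; "qvel": joint speeds; "joint_torque": joint torques, N m; "ee_pos": TCP position; "orientation": TCP orientation; "ft_force": force on the tool from outside, world axes, zero at the start; "moment": the same for the moment, N m; "width": finger opening in mm; "grasp_force": force on a finger pad.
Only numpy, scipy, OpenCV 4.12 (cv2) and the standard library are available. Lean on these libraries where they do the work, as an engineer would, in place of code of your own. Each camera call takes 0.05 s, during which the arm holds its last target. There are 200 camera calls.

## Working session

There is one attempt and no reset: what is moved stays moved. The work goes in short steps, Python scripts to look and compute and a tool call to move; the robot and the scene stay as the last step left them, time stands still between calls to the robot, and variables do not carry over. Pictures are saved under pics/ and viewed, at most 10 in all, crops included, and the job is handed in when it is done.

Besides the shell and the picture viewer there is one more tool, called after "Emit:" as name(argument=value, ...) on one line, values as JSON. jog_arm: Moves the arm, as the interface text tells. Its arguments: {"type":"object","properties":{"increments":{"type":"array"}},"required":["increments"]}

```bash
mkdir -p pics; cat > h.py <<'E'
import numpy as np, cv2
from workcell import get_obs, get_image, job, models
def world(im, mask=None):
    v,u=np.nonzero((im["depth"]>0) if mask is None else mask&(im["depth"]>0))
    K=np.array([[im["fx"],0,im["cx"]],[0,im["fy"],im["cy"]],[0,0,1.]])
    p=cv2.undistortPoints(np.stack([u,v],1).astype(float)[:,None],K,np.array([im["k1"],0,0,0.]))[:,0]
    d=im["depth"][v,u]
    c=np.stack([p[:,0]*d,-p[:,1]*d,-d,np.ones_like(d)],1)
    return (c@np.array(im["cam_to_world"]).T)[:,:3],u,v
E
python3 - <<'E'
from h import *
for c in("scene","top"):
    im=get_image(c); cv2.imwrite(f"pics/{c}0.png",im["pixels"])
    print(c,np.round(im["cam_to_world"],2).tolist(),im["fx"],im["k1"])
    for t in("roller","ramp","ramp_stop","amber_bottle","timer","marker","tape"):
        try: print(t,[(round(r["p"],2),np.round(r["centre"])) for r in models.look_for(t,c)][:2])
        except Exception as e: print(t,e)
o=get_obs();print(o["t"],o["orientation"],o["ft_force"])
E
```

```text
scene [[-0.47, 0.63, -0.61, -290.69], [-0.88, -0.33, 0.34, 407.12], [0.01, 0.7, 0.71, 1111.76], [0.0, 0.0, 0.0, 1.0]] 598.1153824982918 -0.040587796150327156
roller [(0.72, array([484.,  45.,  54.]))]
ramp [(0.64, array([540., -79.,  19.]))]
ramp_stop [(0.77, array([534., -77.,  20.]))]
amber_bottle [(0.76, array([703.,  -5.,  67.]))]
timer [(0.68, array([438., 191.,  19.])), (0.18, array([719., 102.,  26.]))]
marker [(0.75, array([ 615., -258.,   12.]))]
tape [(0.97, array([722., 102.,  23.]))]
top [[-0.02, 0.99, -0.1, 495.9], [-1.0, -0.03, -0.01, -79.59], [-0.01, 0.1, 0.99, 960.19], [0.0, 0.0, 0.0, 1.0]] 499.8080118694514 -0.007894108414749275
roller [(0.68, array([495.,  39.,  54.]))]
ramp [(0.75, array([547., -74.,  22.]))]
ramp_stop [(0.9, array([545., -79.,  20.]))]
amber_bottle []
timer [(0.58, array([450., 183.,  20.]))]
marker [(0.74, array([ 626., -261.,   16.]))]
tape []
0.8 [3.08940921e+00 5.69844170e-01 2.42253964e-05] [ 0.39790284 -0.60147193  0.40321243]
```

View pics/top0.png

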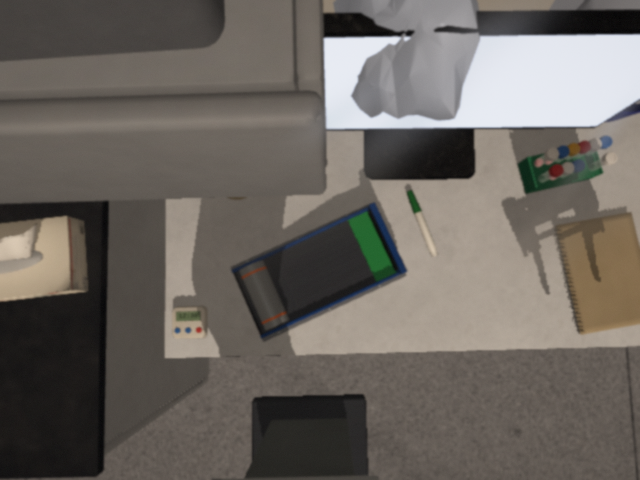

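View pics/scene0.png

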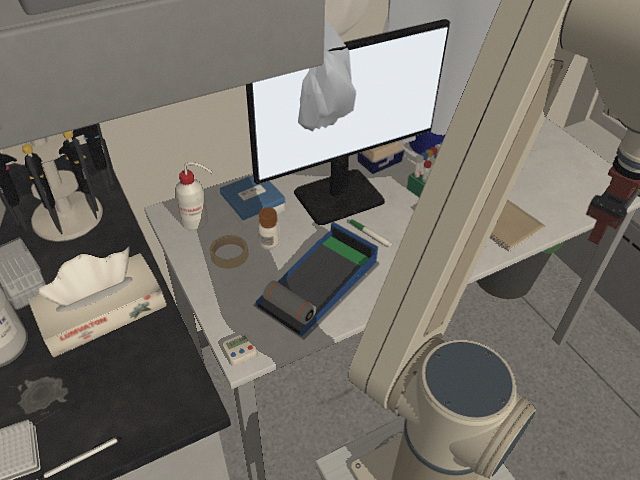

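```bash
python3 - <<'E'
from h import *
for c in("top","scene"):
    im=get_image(c); P,u,v=world(im)
    hsv=cv2.cvtColor(im["pixels"],cv2.COLOR_BGR2HSV)[v,u]
    near=(abs(P[:,0]-540)<250)&(abs(P[:,1]+70)<220)
    print(c,"desk z",np.median(P[near&(P[:,2]<8),2]))
    b=near&(hsv[:,0]>95)&(hsv[:,0]<125)&(hsv[:,1]>110)&(hsv[:,2]>60)&(P[:,2]>5)&(P[:,2]<75)
    r=cv2.minAreaRect(P[b][:,:2].astype(np.float32)); print("blue",b.sum(),r, np.round(cv2.boxPoints(r)).tolist())
    g=near&(hsv[:,0]>45)&(hsv[:,0]<85)&(hsv[:,1]>100)&(P[:,1]>-230)
    if g.sum()>20: print("green",g.sum(),np.round(P[g].mean(0),1),cv2.minAreaRect(P[g][:,:2].astype(np.float32)))
    m=models.regions_of("roller",c)
    if m:
        Q,_,_=world(im,m[0]["region"]); Q=Q[Q[:,2]>40]
        print("roller",len(Q),np.round(np.median(Q,0),1),np.percentile(Q[:,2],98),cv2.minAreaRect(Q[:,:2].astype(np.float32)))
E
```

```text
top desk z -0.37437082380313313
blue 887 ((547.6580200195312, -78.68426513671875), (137.1480255126953, 239.5971221923828), 23.254228591918945) [[437.0, 4.0], [532.0, -216.0], [658.0, -162.0], [563.0, 58.0]]
green 1546 [ 582.  -158.2   25.4] ((581.9614868164062, -157.32769775390625), (127.84121704101562, 43.15191650390625), 22.424671173095703)
roller 1709 [495.4  41.9  56.3] 61.426219658550124 ((495.2670593261719, 43.10393142700195), (120.97886657714844, 47.29133987426758), 23.170019149780273)
scene desk z -6.9176834184961535
blue 1093 ((533.6229248046875, -54.249664306640625), (144.8544464111328, 297.59063720703125), 23.567968368530273) [[408.0, 53.0], [527.0, -220.0], [660.0, -162.0], [541.0, 111.0]]
green 535 [ 590.3 -152.6   32. ] ((649.4517211914062, -49.54383850097656), (275.3602600097656, 305.5256042480469), 0.1260763704776764)
roller 917 [483.8  49.4  55.5] 62.539979953816975 ((491.97802734375, 45.772640228271484), (123.96540069580078, 48.74561309814453), 22.50017738342285)
```

The top view shows the roller's orange bands near (262,295). The ramp runs up to the right, with the green seat near (372,245), the marker at (420,220) and the timer at (189,322). In the scene view the bottle (268,228) and tape (229,250) are beside the ramp, and a grey overhead body hangs at upper left. I'll check its height before moving.

```bash
python3 - <<'E'
from h import *
for c in("top","scene"):
    P,u,v=world(get_image(c))
    for lo,hi in((100,300),(300,500),(500,700),(700,1000)):
        m=(P[:,2]>lo)&(P[:,2]<hi)&(P[:,0]>150)&(P[:,0]<800)&(P[:,1]>-350)&(P[:,1]<450)
        if m.sum()>30: print(c,lo,hi,m.sum(),np.percentile(P[m],[2,50,98],axis=0).round().tolist())
# waypoint
u_=np.array([np.cos(np.radians(-66.8)),np.sin(np.radians(-66.8))]); v_=np.array([-u_[1],u_[0]])
o=get_obs(); d=np.array([495.3,43.1])-59*u_-o["ee_pos"][:2]
print("tool x,y shift with tool x downhill",-d@u_, d@v_, o["ee_pos"])
print("seat centre-roller along/across",(np.array([582,-157.3])-[495.3,43.1])@u_,(np.array([582,-157.3])-[495.3,43.1])@v_)
E
```

```text
top 100 300 32848 [[232.0, -317.0, 143.0], [463.0, 345.0, 160.0], [757.0, 442.0, 274.0]]
top 300 500 23593 [[706.0, -344.0, 318.0], [754.0, -200.0, 448.0], [777.0, -85.0, 496.0]]
top 500 700 16826 [[574.0, -175.0, 504.0], [574.0, 18.0, 643.0], [769.0, 149.0, 698.0]]
top 700 1000 48636 [[574.0, -76.0, 705.0], [599.0, -5.0, 737.0], [630.0, 71.0, 784.0]]
scene 100 300 26833 [[220.0, -311.0, 112.0], [501.0, 354.0, 161.0], [787.0, 447.0, 289.0]]
scene 300 500 10504 [[702.0, -342.0, 304.0], [752.0, -149.0, 395.0], [773.0, 444.0, 482.0]]
scene 500 700 28278 [[153.0, -181.0, 565.0], [573.0, 192.0, 638.0], [576.0, 438.0, 697.0]]
scene 700 1000 14040 [[152.0, -187.0, 701.0], [572.0, 200.0, 735.0], [632.0, 418.0, 827.0]]
tool x,y shift with tool x downhill 528.0070466792263 497.2761589381488 [ 222.99744053 -583.87887061  222.71053197]
seat centre-roller along/across 218.34948554828446 0.7430752314021731
```

Emit:
jog_arm(increments=[0,0,-10.3,0,0,0,55,0,0,-10.3,0,0,0,55,0,0,-10.3,0,0,0,55,0,0,-10.3,0,0,0,55,0,0,-10.3,0,0,0,55,0,0,-10.3,0,0,0,55,0,0,-10.3,0,0,0,55,0,0,-10.3,0,0,0,55,0,0,-9.9,0,0,0,55,0,0,0,0,0,0,55])

```text
t: 2.35
ee_pos: [223.0, -583.8, 222.7]
orientation: [-1.731, -2.621, -0.0]
ft_force: [0.6, -0.4, -0.5]
width: 48.5
grasp_force: 0.0
```

Emit:
jog_arm(increments=[0,0,0,40,38,0,55,0,0,0,40,38,0,55,0,0,0,40,38,0,55,0,0,0,40,38,0,55,0,0,0,40,38,0,55,0,0,0,40,38,0,55,0,0,0,40,38,0,55,0,0,0,40,38,0,55,0,0,0,40,38,0,55,0,0,0,40,38,0,55,0,0,0,40,38,0,55,0,0,0,40,38,0,55])

```text
t: 3.85
ee_pos: [453.6, 38.9, 223.0]
orientation: [1.734, 2.619, 0.001]
ft_force: [0.2, -0.2, -0.7]
width: 48.3
grasp_force: 0.0
```

```bash
cat > s.py <<'E'
from h import *
u_=np.array([np.cos(np.radians(-66.8)),np.sin(np.radians(-66.8))]); v_=np.array([-u_[1],u_[0]])
# ramp frame: x from seat floor middle (x=100.3)
O=np.array([582,-157.3])-100.3*u_
o=get_obs(); d=o["ee_pos"][:2]-O
print("tcp ramp x,y,z",(d@u_).round(1),(d@v_).round(1),o["ee_pos"][2].round(1),"f",np.round(o["ft_force"],1),"t",o["t"],"q",np.round(o["qpos"],2))
for c in ("top","scene"):
    im=get_image(c); m=models.regions_of("roller",c)
    if m:
        Q,_,_=world(im,m[0]["region"]); d=Q[:,:2]-O
        x,y=d@u_,d@v_; k=(Q[:,2]>38)&(Q[:,2]<85)&(abs(y)<66)
        if k.sum()>20: print(c,round(m[0]["p"],2),"roller x 2/98%",np.percentile(x[k],[2,98]).round(1),"y",np.percentile(y[k],[2,98]).round(1),"top z",np.percentile(Q[k,2],95).round(1))
E
python3 s.py
```

```text
tcp ramp x,y,z -130.6 -40.7 223.0 f [ 0.2 -0.2 -0.7] t 3.85 q [ 0.06  0.17  1.99 -0.    0.98 -0.34]
top 0.72 roller x 2/98% [-135.5  -95. ] y [-58.9  57.3] top z 61.0
scene 0.85 roller x 2/98% [-144.  -102.2] y [-62.6  55.8] top z 61.8
```

Emit:
jog_arm(increments=[0,0,0,24,20,0,55,0,0,0,24,20,0,55,0,0,0,0,0,45,55,0,0,0,0,0,45,55,0,0,0,0,0,45,55,0,0,0,0,0,32,55,0,0,0,0,0,20,55,0,0,0,0,0,8,55,0,0,0,0,0,0,55])

```text
t: 5.18
ee_pos: [470.8, 96.0, 27.7]
orientation: [-1.732, -2.621, 0.001]
ft_force: [0.0, 0.5, 0.8]
width: 48.2
grasp_force: 0.0
```

```bash
python3 s.py; python3 - <<'E'
from h import *
im=get_image("scene"); cv2.imwrite("pics/s1.png",cv2.resize(im["pixels"][200:400,180:440],None,fx=3,fy=3))
E
```

```text
tcp ramp x,y,z -176.3 -2.5 27.7 f [0.  0.5 0.8] t 5.175 q [ 0.18  0.55  2.04 -0.    0.55 -0.23]
top 0.95 roller x 2/98% [-140.   -95.2] y [-58.4  57. ] top z 60.6
```

View pics/s1.png

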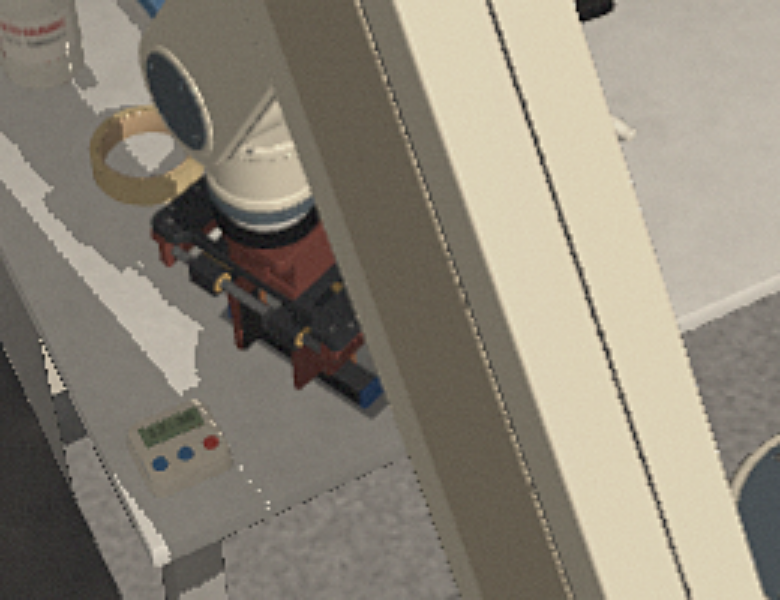

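The fingers (240–340, 330–390 in the crop) are down just behind the lip and clear of the timer. The forearm hides the roller here, so the top view will track it. Now a gentle approach to contact.

Emit:
jog_arm(increments=[0,0,0,-4,0,0,55,0,0,0,-4,0,0,55,0,0,0,-4,0,0,55,0,0,0,-4,0,0,55,0,0,0,-2,0,0,55,0,0,0,-2,0,0,55,0,0,0,-2,0,0,55,0,0,0,-2,0,0,55,0,0,0,-2,0,0,55,0,0,0,-2,0,0,55,0,0,0,-2,0,0,55,0,0,0,-2,0,0,55])

```text
t: 6.92
ee_pos: [483.5, 67.3, 27.7]
orientation: [1.729, 2.623, 0.0]
ft_force: [-0.6, 0.3, -0.2]
width: 48.1
grasp_force: 0.1
```

```bash
python3 s.py
```

```text
tcp ramp x,y,z -144.9 -2.0 27.7 f [-0.6  0.3 -0.2] t 6.925 q [ 0.11  0.56  2.03  0.    0.56 -0.29]
top 0.83 roller x 2/98% [-117.5  -85.8] y [-58.7  55.8] top z 60.6
scene 0.47 roller x 2/98% [-133.9 -118.6] y [-63.3  32.3] top z 59.1
```

Emit:
jog_arm(increments=[0,0,0,-3,0,0,55,0,0,0,-3,0,0,55,0,0,0,-3,0,0,55,0,0,0,-3,0,0,55,0,0,0,-3,0,0,55,0,0,0,-3,0,0,55,0,0,0,-3,0,0,55,0,0,0,-3,0,0,55,0,0,0,-3,0,0,55,0,0,0,-3,0,0,55,0,0,0,-3,0,0,55,0,0,0,-3,0,0,55])

```text
t: 8.62
ee_pos: [497.7, 34.2, 27.7]
orientation: [-1.729, -2.623, 0.0]
ft_force: [0.3, 0.9, 1.0]
width: 48.5
grasp_force: 0.1
```

```bash
python3 s.py
```

```text
tcp ramp x,y,z -108.9 -2.0 27.7 f [0.3 0.9 1. ] t 8.625 q [ 0.04  0.57  2.    0.    0.57 -0.36]
top 0.67 roller x 2/98% [-80.7 -49.6] y [-59.5  35.1] top z 60.9
scene 0.65 roller x 2/98% [-102.5  -79.2] y [10.6 35. ] top z 59.8
```

Emit:
jog_arm(increments=[0,0,0,-3,0,0,55,0,0,0,-4,0,-0.5,55,0,0,0,-4,0,-0.5,55,0,0,0,-4,0,-0.5,55,0,0,0,-4,0,-0.5,55,0,0,0,-4,0,-0.5,55,0,0,0,-4,0,-0.5,55,0,0,0,-4,0,-0.5,55,0,0,0,-4,0,-0.5,55,0,0,0,-4,0,-0.5,55,0,0,0,-4,0,-0.5,55,0,0,0,-4,0,-0.5,55])

```text
t: 10.32
ee_pos: [516.2, -9.1, 33.2]
orientation: [-1.729, -2.623, 0.0]
ft_force: [-1.0, 0.9, 0.4]
width: 48.3
grasp_force: 0.6
```

```bash
python3 s.py
```

```text
tcp ramp x,y,z -61.8 -2.1 33.2 f [-1.   0.9  0.4] t 10.325 q [-0.04  0.57  1.97  0.    0.6  -0.45]
top 0.62 roller x 2/98% [-21.5  -2.7] y [-60.  59.] top z 64.2
```

Emit:
jog_arm(increments=[0,0,0,-4,0,-0.5,55,0,0,0,-4,0,-0.5,55,0,0,0,-4,0,-0.5,55,0,0,0,-4,0,-0.5,55,0,0,0,-4,0,-0.5,55,0,0,0,-4,0,-0.5,55,0,0,0,-4,0,-0.5,55,0,0,0,-4,0,-0.5,55,0,0,0,-4,0,-0.5,55,0,0,0,-4,0,-0.5,55,0,0,0,-4,0,-0.5,55,0,0,0,-4,0,-0.5,55])

```text
t: 12.02
ee_pos: [535.1, -53.2, 39.2]
orientation: [-1.729, -2.623, 0.0]
ft_force: [-0.3, 1.8, 0.6]
width: 48.4
grasp_force: 0.6
```

```bash
python3 s.py; python3 - <<'E'
from h import *
im=get_image("top"); cv2.imwrite("pics/t2.png",cv2.resize(im["pixels"][180:360,220:440],None,fx=3,fy=3))
E
```

```text
tcp ramp x,y,z -13.8 -2.1 39.2 f [-0.3  1.8  0.6] t 12.025 q [-0.12  0.58  1.92  0.    0.64 -0.53]
top 0.49 roller x 2/98% [ 57.6 135.9] y [-65.3  65.4] top z 63.4
```

View pics/t2.png

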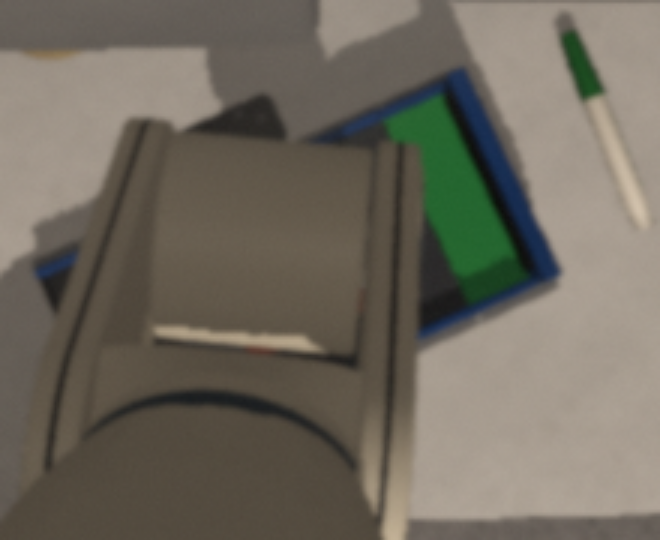

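The wrist hides the roller in the top crop. The green seat (460,200) is still empty, and the ~1.8 N downhill force shows it is resting on the fingers. I'll keep pushing.

Emit:
jog_arm(increments=[0,0,0,-4,0,-0.5,55,0,0,0,-4,0,-0.5,55,0,0,0,-4,0,-0.5,55,0,0,0,-4,0,-0.5,55,0,0,0,-4,0,-0.5,55,0,0,0,-4,0,-0.5,55,0,0,0,-4,0,-0.5,55,0,0,0,-4,0,-0.5,55,0,0,0,-4,0,-0.5,55,0,0,0,-4,0,-0.5,55,0,0,0,-4,0,-0.5,55,0,0,0,-3,0,-0.4,55])

```text
t: 13.78
ee_pos: [553.7, -96.4, 45.1]
orientation: [1.729, 2.623, -0.0]
ft_force: [-0.5, 0.5, 0.7]
width: 48.0
grasp_force: 0.7
```

```bash
python3 s.py
```

```text
tcp ramp x,y,z 33.2 -2.0 45.1 f [-0.5  0.5  0.7] t 13.775 q [-0.19  0.59  1.86 -0.    0.69 -0.6 ]
```

Emit:
jog_arm(increments=[0,0,0,-2,0,-0.2,55,0,0,0,-2,0,-0.2,55,0,0,0,-2,0,-0.2,55,0,0,0,-2,0,0,55,0,0,0,-2,0,0,55,0,0,0,-2,0,0,55,0,0,0,-2,0,0,55,0,0,0,-2,0,0,55,0,0,0,-2,0,0,55,0,0,0,0,0,0,55,0,0,0,0,0,0,55,0,0,0,0,0,0,55])

```text
t: 15.48
ee_pos: [560.7, -112.6, 45.7]
orientation: [-1.729, -2.623, -0.0]
ft_force: [-0.2, 0.6, 0.2]
width: 48.5
grasp_force: 0.0
```

```bash
python3 s.py; python3 - <<'E'
from h import *
im=get_image("top"); a=im["pixels"][180:360,220:440]
b=get_image("scene")["pixels"][200:380,220:440]
cv2.imwrite("pics/t3.png",cv2.resize(np.hstack([a,b]),None,fx=1.8,fy=1.8))
E
```

```text
tcp ramp x,y,z 50.8 -2.0 45.7 f [-0.2  0.6  0.2] t 15.475 q [-0.22  0.6   1.84  0.    0.7  -0.62]
```

View pics/t3.png

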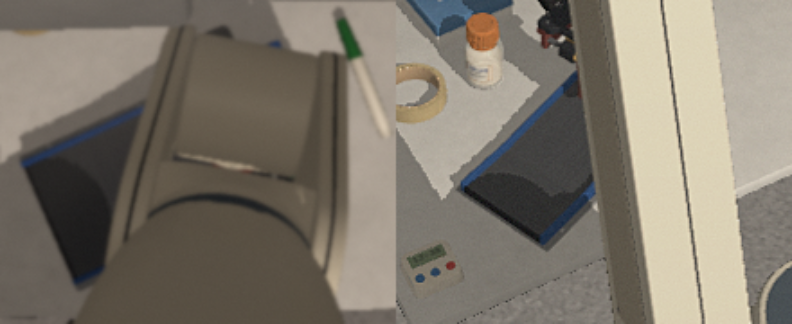

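The roller is hidden in both views, but the pad force has gone to zero and the lower track is empty, so it has probably dropped. I'll nudge a few mm further to make sure.

Emit:
jog_arm(increments=[0,0,0,-2,0,0,55,0,0,0,-2,0,0,55,0,0,0,-2,0,0,55,0,0,0,-1,0,0,55,0,0,0,0,0,0,55,0,0,0,0,0,0,55])

```text
t: 16.52
ee_pos: [563.4, -119.1, 45.7]
orientation: [-1.729, -2.623, 0.0]
ft_force: [0.9, -0.7, -0.9]
width: 48.7
grasp_force: 0.0
```

Emit:
jog_arm(increments=[0,0,0,4,0,0,55,0,0,0,4,0,0,55,0,0,0,6,0,0,55,0,0,0,0,0,-20,55,0,0,0,0,0,-40,55,0,0,0,0,0,-45,55,0,0,0,0,-30,-40,55,0,0,0,30,-45,0,55,0,0,0,30,-45,0,55,0,0,0,30,-35,0,55,0,0,0,0,0,0,55])

```text
t: 17.9
ee_pos: [376.6, -83.5, 190.4]
orientation: [-1.728, -2.621, 0.001]
ft_force: [0.7, -0.1, 0.7]
width: 48.1
grasp_force: 0.0
```

```bash
python3 s.py; python3 - <<'E'
from h import *
im=get_image("top"); a=im["pixels"][180:360,220:440]
b=get_image("scene")["pixels"][200:380,220:440]
cv2.imwrite("pics/t4.png",cv2.resize(np.hstack([a,b]),None,fx=1.8,fy=1.8))
for c in("top","scene"):print(c,[(t,[(round(r["p"],2),np.round(r["centre"])) for r in models.look_for(t,c)][:1]) for t in("roller","amber_bottle","timer","marker","tape")])
E
```

```text
tcp ramp x,y,z -48.5 -159.7 190.4 f [ 0.7 -0.1  0.7] t 17.9 q [-0.25  0.12  2.15  0.    0.87 -0.65]
top 0.72 roller x 2/98% [ 73.2 119.1] y [-57.9  57.3] top z 74.2
scene 0.63 roller x 2/98% [69.1 94.5] y [-23.3  56.9] top z 73.2
top [('roller', [(0.87, array([ 579., -156.,   67.]))]), ('amber_bottle', []), ('timer', [(0.9, array([449., 184.,  18.]))]), ('marker', [(0.71, array([ 626., -258.,   14.]))]), ('tape', [])]
scene [('roller', [(0.74, array([ 591., -136.,   66.]))]), ('amber_bottle', [(0.67, array([702.,  -6.,  68.]))]), ('timer', [(0.78, array([441., 194.,  18.]))]), ('marker', []), ('tape', [(0.73, array([722.,  99.,  24.]))])]
```

View pics/t4.png

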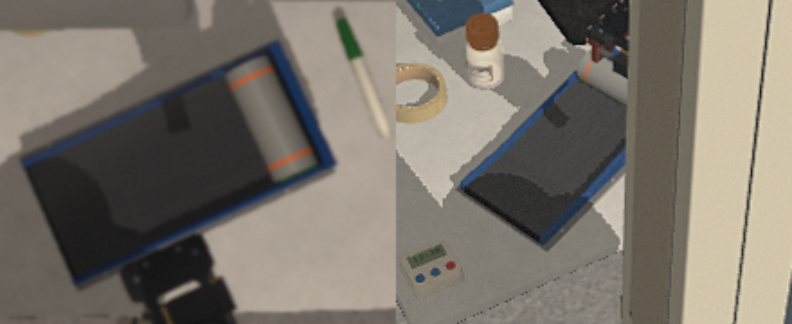

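The top view shows the roller seated against the stop (orange bands at 252,78 and 290,158). Its top is at z ≈ 74 mm, against 73.4 mm expected, and the bystanders haven't moved.

```bash
python3 -c "
from workcell import job; print(job.close_job())"
```

```text
the job is handed in; nothing more can be done
None
```

I pushed the roller up the ramp from behind without pinching or lifting it; it now lies in the green seat against the stop, the arm is clear, nothing else on the desk moved, and I handed the job in at about 18 s.

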